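# Free the roasting rack jammed askew in its tin

## Robot

A 6-joint arm with a two-finger parallel gripper is mounted at the origin on a cart in front of the work surface, level with it; the furniture and walls round the work are solid. World frame = base frame: x ahead of the robot, y to its left, z up, the work surface at z = 0. Lengths are in m, angles in rad, forces in N, time in s.
With the tool pointing down it reaches from about 0.35 to 0.85 m from the base axis. Payload 8.1 kg.
Tool frame: the origin (TCP) lies midway between the tips of the shut fingers; the grasp point (between the pads) lies 19 mm behind it; z points along the fingers, y is the line along which they close (so a half turn about z gives the same grasp; the last joint's range is limited). The gripper opens to 93 mm and grips with 3 to 60 N. Pads are 15 mm wide; open, the fingers measure 128 mm over their backs; the gripper's body (75 mm by 188 mm) begins 65 mm behind the grasp point.
Start: joints at [1.059, 0.13, 1.488, -0, 1.523, -0.085], TCP at [0.248, 0.546, 0.219] pointing down, gripper open.
Joint ranges: [-2.96, 2.96], [-0.89, 2.26], [0.02, 2.5], [-1.34, 4.48], [0, 2.73], [-2.66, 2.66]. Speed limits (rad/s): [2.39, 2.39, 2.79, 3.14, 3.14, 3.14].

## Interface

Orientations are given as a rotation vector (axis times angle).
In Python, from plant import read_state, read_camera, get_calibration, close_job gives the robot as it stands.
- The arm moves only by the shell command python3 -m crank 'ROWS' [FORCE]. ROWS is JSON, a list that holds one entry, the list of rows, each a list of 7 numbers: the gripper's target within -1 to 1 (fully open at 1, half-way at 0, shut at -1), then the shift along the tool's x, y, z as a fraction of full scale, then the turn, a rotation vector about the tool's x, y, z as a fraction of full scale. In form: [[[grip, x, y, z, rx, ry, rz], ...]]. A call has exactly 5 rows; each row is the pose to reach, as a shift and turn from the pose commanded when the call began, along the tool's axes at that moment; what a row does not reach only later rows make up. Full scale, the value 1, is 0.5 m for a shift and 90 degrees for a turn. A row lasts 1/8 s, in which the tool goes at most 62.5 mm and 10.7 degrees, less where a joint would pass 70% of its speed; a pose out of reach is approached as far as the arm can. A call with a number of a shift or a turn outside -1 to 1 is refused whole. A call with a gripper value outside its range is refused whole. The fingers move at their own pace and stop on an object; FORCE is the grip in N (left out, the last holds). Time passes only in rows, so rows that repeat a pose let the fingers close, or fill a call up. It gives the time, the measured TCP pose, the force, the opening and the grip force at its end, in the units of the state.
- read_state(): the state, without advancing time (a new reading comes with each control period).
- read_camera(name): name is "scene" or "top" or "wrist"; returns the picture (420x560x3 uint8, red, green, blue); there is no depth.
- get_calibration(name): a dict with "fx", "fy", "cx", "cy" (pixels), "eye" and "orientation" of the camera in the world; the wrist camera has in their place "mount" (4x4, takes a point from camera to tool coordinates, whose origin is the TCP and whose axes are the flange's). Camera axes: x right, y down, z forward; pixel columns grow to the right and rows downward; lengths in m; the calibration is good to about 2 mm. A picture is of the moment at which its call begins: read the wrist's pose just before it. get_calibration takes no time and is no camera call.
- close_job(): hands the job in; it is judged then, once.
The state is a dict: "t": time; "q": joint angles; "dq": joint speeds; "joint_torque": joint torques, N m; "tool_pos": TCP position; "orientation": TCP orientation; "force": force on the tool from outside, world axes, zero at the start; "wrist_torque": the same for the moment, N m; "opening": finger opening in m; "gripper_force": force on a finger pad.
Only numpy, scipy, OpenCV 4.12 (cv2) and the standard library are available. Lean on these libraries where they do the work, as an engineer would, in place of code of your own. Each camera call takes 0.05 s, during which the arm holds its last target. There are 200 camera calls.

## Task

The wire roasting rack has got jammed askew in the roasting tin, with its corners caught under the tin's folded-in rims. Take it by its bar handle, turn it straight in the tin so that its corners come free, lift it out and set it down (do not drop it) on its feet in the middle of the wooden serving board, lengthways along the board, and let go.

Things in the scene. Friction and masses are not known exactly. Their poses are not given: they have to be found in the camera images.
- tin: Dark steel roasting tin, fixed on the worktop. Origin: centre of its underside; x along its length. Outside 234 mm (x; 290 over the end handles) by 194 (y), 40 mm high; inside 226 x 186, floor 4 mm above the worktop. Both long rims are folded in (underside 34, top 39 mm up), leaving a mouth 150 mm wide in y.
- rack: Wire roasting rack, 0.35 kg, 170 (x) x 120 mm (y), lying level in the tin. Origin: centre, under its feet; frame top 15 mm up. Bar handle over the centre along x: 80 mm long, 10 thick (y), 59 to 73 mm above the origin. It starts turned 22 to 26 deg anticlockwise (from above) from the tin's x, corners under the rims; centred and within 8 deg of straight it lifts out.
- serving_board: Flat wooden serving board with a red edge, fixed on the worktop, 321 mm long (its x) by 206 mm wide (its y). Origin: centre of its underside; its top is 11 mm above the origin.

How it is judged:
By the outcome, as a careful person would: the job done as asked, in the order asked, and still so for the second after the job is handed in, with the robot touching nothing.
It also fails if it takes over 45 s, if anything falls off the work surface, if the arm or the gripper's body presses on something with over 40 N, if the wrist force passes 120 N, or if a joint passes its speed limit or range.

## Working session

There is one attempt and no reset: what is moved stays moved. The work goes in short steps, Python scripts to look and compute and a shell command to move; the robot and the scene stay as the last step left them, time stands still between calls to the robot, and variables do not carry over. Pictures are saved under pics/ and viewed, at most 10 in all, crops included, and the job is handed in when it is done.

```bash
mkdir -p pics; python3 - <<'E'
from plant import *
import cv2,json
s=read_state();print({k:(v if isinstance(v,float) else [round(float(x),4) for x in v]) for k,v in s.items() if k in('t','tool_pos','orientation','opening')})
for n in("top","scene"):
    im=read_camera(n);cv2.imwrite(f"pics/{n}0.png",im[:,:,::-1]);c=get_calibration(n);print(n,c)
print(get_calibration("wrist"))
E
```

```text
{'t': 0.0, 'tool_pos': [0.2481, 0.5457, 0.2176], 'orientation': [-0.6652, -3.0698, 0.0027], 'opening': 0.09289751535644103}
top {'fx': 436.49337034974633, 'fy': 436.49337034974633, 'cx': 288.6503330621787, 'cy': 204.78176158944595, 'eye': array([0.45244509, 0.03509447, 0.92481668]), 'orientation': array([-2.15039245,  2.17609537, -0.16374151])}
scene {'fx': 465.62653712512554, 'fy': 465.62653712512554, 'cx': 277.88343030881833, 'cy': 207.9868343504254, 'eye': array([0.03877555, 0.31051257, 0.61154435]), 'orientation': array([-1.30127598,  2.18271306, -0.97341022])}
{'fx': 350.52789948731896, 'fy': 350.52789948731896, 'cx': 277.2633231093234, 'cy': 205.38317016191118, 'mount': array([[-4.06651688e-04, -9.66855626e-01, -2.55323389e-01,
         7.06496671e-02],
       [ 9.99999917e-01, -3.84401274e-04, -1.37046276e-04,
         7.72395736e-04],
       [ 3.43573263e-05, -2.55323424e-01,  9.66855702e-01,
        -1.63849706e-01],
       [ 0.00000000e+00,  0.00000000e+00,  0.00000000e+00,
         1.00000000e+00]])}
```

View pics/top0.png

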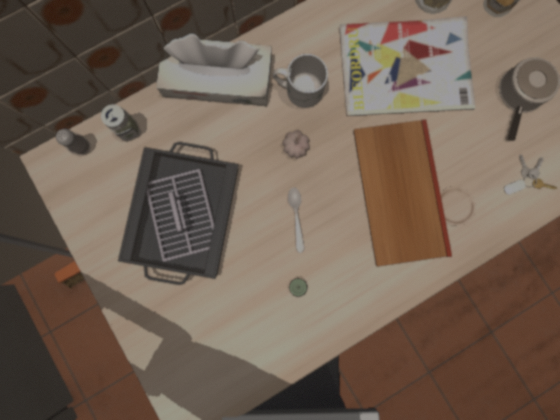

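View pics/scene0.png

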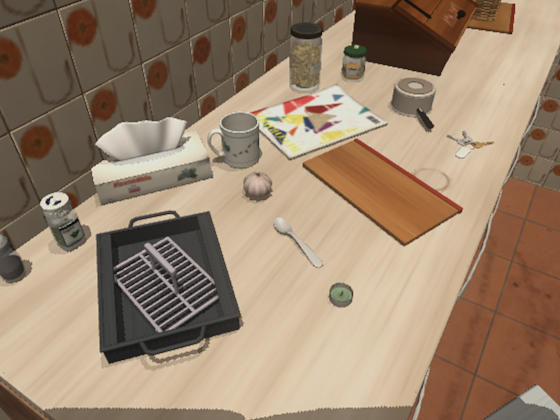

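The top view shows the tin at about (180,213), with the rack handle running from about (172,192) to (184,230) and turned relative to the tin. The board is at about (403,193) with its red edge on the right. The scene view agrees.

```bash
cat > h.py <<'E'
import numpy as np,cv2
from plant import *
from scipy.spatial.transform import Rotation as R
def cam(n,s=None):
    c=get_calibration(n);K=np.array([[c['fx'],0,c['cx']],[0,c['fy'],c['cy']],[0,0,1]])
    if n!='wrist': return K,R.from_rotvec(c['orientation']).as_matrix(),np.array(c['eye'])
    T=np.eye(4);T[:3,:3]=R.from_rotvec(s['orientation']).as_matrix();T[:3,3]=s['tool_pos'];M=T@c['mount'];return K,M[:3,:3],M[:3,3]
def ray(C,uv,z):
    K,Rm,e=C;uv=np.atleast_2d(uv).astype(float);d=(Rm@np.linalg.inv(K)@np.c_[uv,np.ones(len(uv))].T).T
    return e+d*((z-e[2])/d[:,2])[:,None]
def proj(C,P):
    K,Rm,e=C;p=(K@Rm.T@(np.atleast_2d(P)-e).T).T;return p[:,:2]/p[:,2:]
def rect(C,uv,z):
    P=ray(C,uv,z);b=cv2.minAreaRect((P[:,:2]*1000).astype(np.float32));return b
E
python3 - <<'E'
from h import *
im=cv2.imread('pics/top0.png');C=cam('top')
hsv=cv2.cvtColor(im,cv2.COLOR_BGR2HSV)
def big(m,x0,x1,y0,y1,k=0):
    mm=np.zeros_like(m);mm[y0:y1,x0:x1]=m[y0:y1,x0:x1]
    if k: mm=cv2.morphologyEx(mm,cv2.MORPH_OPEN,np.ones((k,k)))
    c=max(cv2.findContours(mm,0,1)[0],key=cv2.contourArea)[:,0];return c
b=big(((hsv[...,1]>115)&(hsv[...,2]>60)).astype(np.uint8)*255,340,460,112,275,3)
print('board',rect(C,b,.011), cv2.boxPoints(cv2.minAreaRect(b)).round())
t=big((hsv[...,2]<75).astype(np.uint8)*255,105,255,135,290,9)
print('tin',rect(C,t,.04), cv2.boxPoints(cv2.minAreaRect(t)).round())
for P in ([.248,.546,.2],):print(proj(C,[P]))
cv2.imwrite('pics/c1.png',cv2.resize(im[130:290,105:255],None,fx=3.7,fy=3.7,interpolation=cv2.INTER_CUBIC))
E
```

```text
board ((599.590087890625, -225.66195678710938), (295.973876953125, 160.07591247558594), 7.3651838302612305) [[354. 130.]
 [428. 117.]
 [451. 255.]
 [377. 267.]]
tin ((557.2818603515625, 237.39883422851562), (198.63357543945312, 236.733642578125), 79.10465240478516) [[119. 260.]
 [142. 146.]
 [239. 165.]
 [216. 279.]]
[[-46.11515202 398.70603774]]
```

View pics/c1.png

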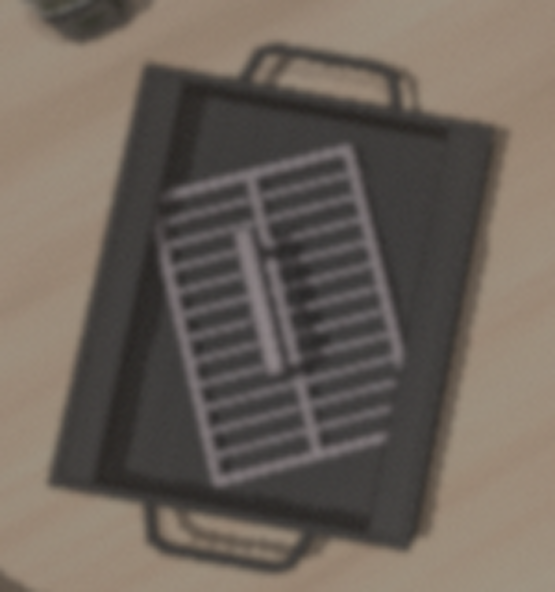

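The crop shows the handle from (244,232) to (272,372), about 24° off the tin's axis, which matches the task. The board is a problem: I measure about 296×160 mm, but 321×206 is stated. A second board-like object with a red edge shows at the top right of the scene view, so I'll check where it is.

```bash
python3 - <<'E'
from h import *
C=cam('top');S=cam('scene')
cr=lambda p:np.array(p)/3.7+[105,130]
h=ray(C,cr([[244,232],[272,372]]),.077);print('handle',h.round(4),np.linalg.norm(h[1]-h[0]),'mid',h.mean(0).round(4),'yaw',np.degrees(np.arctan2(*(h[0]-h[1])[1::-1])))
t=ray(C,cr([[148,66],[52,487],[410,550],[508,130]]),.04);print('tin',t.round(4),t.mean(0),[np.degrees(np.arctan2(*d[1::-1])) for d in (t[0]-t[1],t[3]-t[2])])
print('board top',ray(C,[[355,128],[428,121],[451,256],[378,265]],.011).round(3))
print('board scene',ray(S,[[303,165],[356,140],[462,209],[405,241]],.011).round(3))
print('far',ray(S,[[490,17],[515,5],[510,32],[470,30]],.011).round(3))
im=cv2.imread('pics/scene0.png')
a=cv2.resize(im[0:80,340:560],None,fx=3.2,fy=3.2,interpolation=cv2.INTER_CUBIC)
b=cv2.resize(im[130:250,290:510],None,fx=2.6,fy=2.6,interpolation=cv2.INTER_CUBIC)
o=np.zeros((a.shape[0]+b.shape[0],max(a.shape[1],b.shape[1]),3),np.uint8);o[:a.shape[0],:a.shape[1]]=a;o[a.shape[0]:,:b.shape[1]]=b
cv2.imwrite('pics/c2.png',o)
E
```

```text
handle [[0.59   0.2469 0.077 ]
 [0.5158 0.2307 0.077 ]] 0.07601541281152795 mid [0.5529 0.2388 0.077 ] yaw 12.291410096046967
tin [[0.6905 0.3116 0.04  ]
 [0.4578 0.3561 0.04  ]
 [0.4216 0.1634 0.04  ]
 [0.6522 0.1108 0.04  ]] [0.55554021 0.23547598 0.04      ] [np.float64(-10.84526157009509), np.float64(-12.839447841941226)]
board top [[ 0.739 -0.131  0.011]
 [ 0.753 -0.291  0.011]
 [ 0.461 -0.323  0.011]
 [ 0.444 -0.169  0.011]]
board scene [[ 0.723 -0.121  0.011]
 [ 0.748 -0.277  0.011]
 [ 0.456 -0.318  0.011]
 [ 0.441 -0.165  0.011]]
far [[ 1.162 -1.153  0.011]
 [ 1.206 -1.332  0.011]
 [ 1.031 -1.105  0.011]
 [ 1.107 -1.001  0.011]]
```

View pics/c2.png

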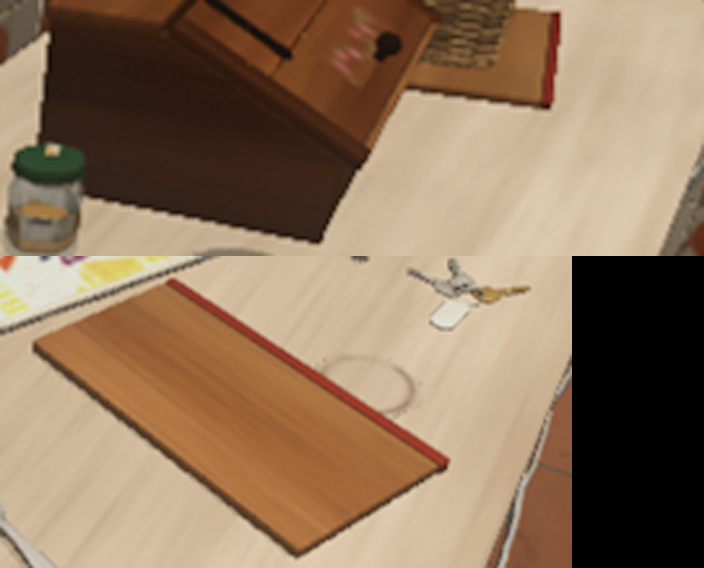

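```bash
cat >> h.py <<'E'
def go(x,y,z,yaw,base=None):
    """units of move from current pose to pointing-down tool with tool-x yaw (deg)"""
    s=read_state();p=np.array(s['tool_pos']);Rc=R.from_rotvec(s['orientation'])
    a=np.radians(yaw);X=[np.cos(a),np.sin(a),0];Z=[0,0,-1];Rt=R.from_matrix(np.c_[X,np.cross(Z,X),Z])
    d=Rc.inv().apply(np.array([x,y,z])-p);r=(Rc.inv()*Rt).as_rotvec()
    xx=Rc.as_matrix()[:,0]
    print('t',round(s['t'],2),'pos',p.round(4),'yaw',round(np.degrees(np.arctan2(xx[1],xx[0])),2),'open',round(s['opening'],4),'F',np.round(s['force'],1))
    print('shift',(d/.5).round(4),'mm',(d*1000).round(1),'turn',(r/(np.pi/2)).round(4))
E
python3 -c "
from h import *
go(.553,.239,.20,192.3)"
```

```text
t 0.1 pos [0.2481 0.5457 0.2177] yaw 155.55 open 0.0925 F [-0.1 -0.7 -1. ]
shift [-0.809  -0.306   0.0358] mm [-404.5 -153.    17.9] turn [-1.000e-03 -4.000e-04 -4.084e-01]
```

```bash
python3 -m crank '[[[1,-0.11,-0.042,0.005,0,0,-0.06],[1,-0.22,-0.084,0.01,0,0,-0.12],[1,-0.33,-0.126,0.015,0,0,-0.18],[1,-0.44,-0.168,0.02,0,0,-0.24],[1,-0.55,-0.21,0.025,0,0,-0.3]]]' 30; python3 -c "
from h import *
go(.553,.239,.20,192.3)"
```

```text
t: 0.72
tool_pos: [0.4561, 0.3351, 0.2057]
orientation: [0.075, -3.14, 0.0]
force: [0.6, 0.7, 0.4]
opening: 0.0929
gripper_force: 0.0
t 0.72 pos [0.4561 0.3351 0.2057] yaw -177.27 open 0.0929 F [0.6 0.7 0.4]
shift [-0.1845 -0.2013  0.0113] mm [ -92.2 -100.6    5.7] turn [-1.000e-04 -3.000e-04 -1.063e-01]
```

```bash
python3 -m crank '[[[1,-0.08,-0.09,0.006,0,0,-0.05],[1,-0.15,-0.16,0.011,0,0,-0.1],[1,-0.184,-0.201,0.011,0,0,-0.106],[1,-0.184,-0.201,0.011,0,0,-0.106],[1,-0.184,-0.201,0.011,0,0,-0.106]]]'; python3 - <<'E'
from h import *
go(.553,.239,.20,192.3)
im=read_camera('wrist');cv2.imwrite('pics/w1.png',im[:,:,::-1])
C=cam('wrist',read_state());print(proj(C,[[.553,.239,.077],[.59,.247,.077],[.516,.231,.077]]))
E
```

```text
t: 1.35
tool_pos: [0.551, 0.2409, 0.2002]
orientation: [0.33, -3.123, -0.0]
force: [0.4, -0.3, -0.5]
opening: 0.0932
gripper_force: 0.0
t 1.35 pos [0.551  0.2409 0.2002] yaw -167.92 open 0.0932 F [ 0.4 -0.3 -0.5]
shift [-0.0032 -0.0046  0.0005] mm [-1.6 -2.3  0.2] turn [ 0.0002 -0.0006 -0.0025]
[[273.32839432 200.89484514]
 [273.53110065 243.01030805]
 [273.11203754 155.94328304]]
```

View pics/w1.png

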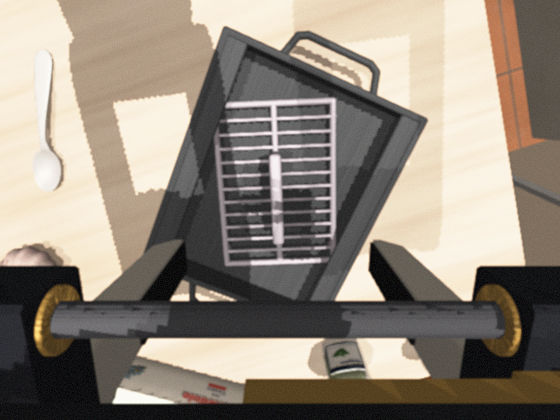

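The wrist view shows the handle from (275,152) to (279,244) between the open fingers. The tin's corners are at (226,28) and (427,121), with side edges running to (147,245) and (332,300).

```bash
python3 - <<'E'
from h import *
C=cam('wrist',read_state())
h=ray(C,[[275.5,153],[278.5,244]],.077);d=h[1]-h[0];print('handle',h.round(4),np.linalg.norm(d),h.mean(0),np.degrees(np.arctan2(d[1],d[0])))
t=ray(C,[[226,28],[427,121],[147,245],[332,300]],.04);print(t.round(4))
for a,b in((0,2),(1,3)):
    d=t[b]-t[a];print(np.degrees(np.arctan2(d[1],d[0])))
d=t[1]-t[0];print('w',np.linalg.norm(d)); u=(t[2]-t[0])[:2];u/=np.linalg.norm(u);print('centre',(t[0]+t[1])[:2]/2+u*.117)
m=h.mean(0);yaw=np.degrees(np.arctan2(*(h[1]-h[0])[1::-1]))
go(m[0],m[1],.050,180+yaw)
E
```

```text
handle [[0.5133 0.2324 0.077 ]
 [0.59   0.2514 0.077 ]] 0.07906292321483135 [0.55162129 0.24192017 0.077     ] 13.921159420775423
[[0.4233 0.1704 0.04  ]
 [0.4607 0.3604 0.04  ]
 [0.632  0.128  0.04  ]
 [0.6524 0.3214 0.04  ]]
-11.468492783699157
-11.511641449133682
w 0.19367827459823025
centre [0.55667098 0.24214557]
t 1.4 pos [0.5508 0.2413 0.2004] yaw -167.88 open 0.0932 F [-1.  -0.4  0.5]
shift [-0.0021  0.0009  0.3007] mm [ -1.    0.4 150.4] turn [ 0.0002 -0.0004 -0.02  ]
```

```bash
python3 -m crank '[[[1,-0.002,0.001,0.1,0,0,-0.02],[1,-0.002,0.001,0.2,0,0,-0.02],[1,-0.002,0.001,0.26,0,0,-0.02],[1,-0.002,0.001,0.3,0,0,-0.02],[1,-0.002,0.001,0.3,0,0,-0.02]]]'; python3 -m crank '[[[-1,0,0,0,0,0,0],[-1,0,0,0,0,0,0],[-1,0,0,0,0,0,0],[-1,0,0,0,0,0,0],[-1,0,0,0,0,0,0]]]' 40;  python3 -c "
from h import *
go(.556,.242,.050,168.5)"
```

```text
t: 2.02
tool_pos: [0.551, 0.2415, 0.0493]
orientation: [0.381, -3.116, 0.001]
force: [0.4, 0.5, 0.9]
opening: 0.093
gripper_force: 0.0
t: 2.65
tool_pos: [0.5525, 0.2411, 0.0508]
orientation: [-0.38, 3.118, 0.0]
force: [0.5, -0.1, -0.3]
opening: 0.0472
gripper_force: 0.0
t 2.65 pos [0.5525 0.2411 0.0508] yaw -166.12 open 0.0472 F [ 0.5 -0.1 -0.3]
shift [-0.0071  0.      0.0016] mm [-3.6  0.   0.8] turn [0.00e+00 1.00e-04 2.82e-01]
```

```bash
python3 -m crank '[[[-1,0,0,0,0,0,0],[-1,0,0,0,0,0,0],[-1,0,0,0,0,0,0],[-1,0,0,0,0,0,0],[-1,0,0,0,0,0,0]]]' 40;  python3 -c "
from h import *
print(read_state()['gripper_force']);go(.555,.242,.050,168.5)"
```

```text
t: 3.28
tool_pos: [0.5525, 0.2411, 0.0506]
orientation: [0.38, -3.118, 0.0]
force: [0.5, -1.4, 0.2]
opening: 0.0096
gripper_force: 40.0
39.995341300964355
t 3.27 pos [0.5525 0.2411 0.0506] yaw -166.11 open 0.0096 F [ 0.5 -1.4  0.2]
shift [-0.0054  0.0006  0.0012] mm [-2.7  0.3  0.6] turn [-1.000e-04 -0.000e+00  2.821e-01]
```

```bash
python3 -m crank '[[[-1,0,0,-0.006,0,0,0],[-1,-0.001,0,-0.006,0,0,0.06],[-1,-0.002,0,-0.006,0,0,0.12],[-1,-0.003,0,-0.006,0,0,0.18],[-1,-0.004,0,-0.006,0,0,0.23]]]'; python3 -m crank '[[[-1,0,0,0,0,0,0.03],[-1,-0.001,0,0,0,0,0.052],[-1,-0.001,0,0,0,0,0.052],[-1,-0.001,0,0,0,0,0.052],[-1,-0.001,0,0,0,0,0.052]]]'; python3 - <<'E'
from h import *
go(.556,.242,.054,168.5)
im=read_camera('top');cv2.imwrite('pics/t2.png',cv2.resize(im[130:290,105:255,::-1],None,fx=3.7,fy=3.7,interpolation=cv2.INTER_CUBIC))
im=read_camera('wrist');cv2.imwrite('pics/w2.png',im[:,:,::-1])
E
```

```text
t: 3.9
tool_pos: [0.554, 0.2416, 0.0532]
orientation: [-0.191, -3.135, 0.0]
force: [0.5, 0.2, -2.7]
opening: 0.0091
gripper_force: 40.0
t: 4.53
tool_pos: [0.5549, 0.2416, 0.0536]
orientation: [-0.314, -3.126, 0.0]
force: [1.0, -0.1, -3.8]
opening: 0.0097
gripper_force: 40.0
t 4.53 pos [0.5549 0.2416 0.0536] yaw 168.53 open 0.0097 F [ 1.  -0.1 -3.8]
shift [-0.002   0.0013 -0.0008] mm [-1.   0.7 -0.4] turn [-0.     -0.      0.0003]
```

View pics/w2.png

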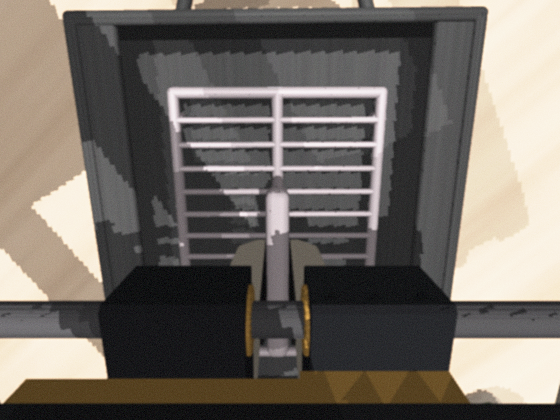

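The rack is straight and centred in the mouth: its sides are at columns 168 and 387, and the rim edges at 120 and 435. Next I lift.

```bash
python3 -m crank '[[[-1,0,0,-0.03,0,0,0],[-1,0,0,-0.08,0,0,0],[-1,0,0,-0.15,0,0,0],[-1,0,0,-0.22,0,0,0],[-1,0,0,-0.28,0,0,0]]]';  python3 -c "
from h import *
go(.597,-.226,.21,187)"
```

```text
t: 5.25
tool_pos: [0.5554, 0.2417, 0.1967]
orientation: [0.314, 3.124, 0.001]
force: [0.2, 1.0, -3.6]
opening: 0.0096
gripper_force: 40.0
t 5.25 pos [0.5554 0.2417 0.1967] yaw 168.51 open 0.0096 F [ 0.2  1.  -3.6]
shift [-0.2679 -0.9001 -0.0271] mm [-134.  -450.   -13.5] turn [ 0.0005  0.0014 -0.2054]
```

```bash
python3 -m crank '[[[-1,-0.018,-0.06,-0.005,0,0,-0.01],[-1,-0.045,-0.15,-0.01,0,0,-0.03],[-1,-0.075,-0.25,-0.015,0,0,-0.05],[-1,-0.105,-0.35,-0.02,0,0,-0.07],[-1,-0.13,-0.44,-0.027,0,0,-0.1]]]';  python3 -c "
from h import *
go(.597,-.226,.21,187)"
```

```text
t: 5.88
tool_pos: [0.5749, 0.0112, 0.2086]
orientation: [0.067, 3.139, -0.0]
force: [1.0, 1.0, -3.5]
opening: 0.0097
gripper_force: 40.0
t 5.88 pos [0.5749 0.0112 0.2086] yaw 177.57 open 0.0097 F [ 1.   1.  -3.5]
shift [-0.0642 -0.4721 -0.0025] mm [ -32.1 -236.1   -1.3] turn [-0.0002  0.001  -0.1048]
```

```bash
python3 -m crank '[[[-1,-0.014,-0.1,0,0,0,-0.02],[-1,-0.028,-0.2,0,0,0,-0.04],[-1,-0.042,-0.3,0,0,0,-0.06],[-1,-0.055,-0.4,0,0,0,-0.08],[-1,-0.064,-0.46,-0.002,0,0,-0.105]]]'; python3 -m crank '[[[-1,0,-0.012,0,0,0,0],[-1,0,-0.012,0,0,0,0],[-1,0,-0.012,0,0,0,0],[-1,0,-0.012,0,0,0,0],[-1,0,-0.012,0,0,0,0]]]';  python3 - <<'E'
from h import *
go(.597,-.226,.21,187)
im=read_camera('wrist');cv2.imwrite('pics/w3.png',im[:,:,::-1])
E
```

```text
t: 6.5
tool_pos: [0.5966, -0.2208, 0.2094]
orientation: [-0.19, 3.135, -0.002]
force: [0.0, 0.3, -2.9]
opening: 0.0095
gripper_force: 40.0
t: 7.12
tool_pos: [0.5976, -0.2233, 0.2083]
orientation: [-0.192, 3.136, 0.0]
force: [-0.5, 0.6, -3.5]
opening: 0.0099
gripper_force: 40.0
t 7.12 pos [ 0.5976 -0.2233  0.2083] yaw -172.99 open 0.0099 F [-0.5  0.6 -3.5]
shift [ 0.0018 -0.0051 -0.0035] mm [ 0.9 -2.6 -1.7] turn [0.     0.     0.0001]
```

View pics/w3.png

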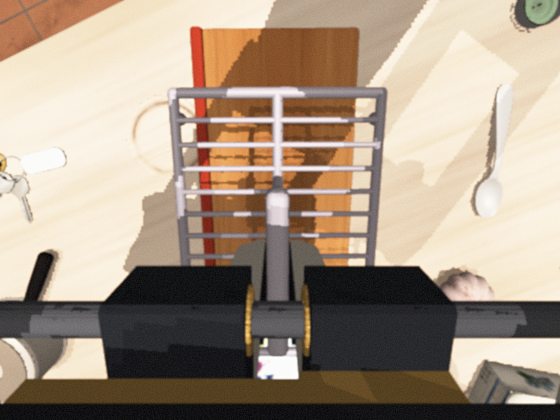

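The wrist view shows the board's near end from (192,28) to (358,28), the red edge running to about (206,265) and the plain edge to about (348,265). The rack hangs above it.

```bash
python3 - <<'E'
from h import *
C=cam('wrist',read_state())
t=ray(C,[[192,28],[358,28],[206,265],[348,265]],.011);print(t.round(4))
for a,b in((0,2),(1,3)):
    d=t[b]-t[a];print(np.degrees(np.arctan2(d[1],d[0])))
print('w',np.linalg.norm(t[1]-t[0]))
u=(t[2]-t[0]+t[3]-t[1])[:2];u/=np.linalg.norm(u);m=(t[0]+t[1])[:2]/2
print('centre L/2=.148',m+u*.148,'L/2=.1605',m+u*.1605)
E
```

```text
[[ 0.461  -0.3202  0.011 ]
 [ 0.4421 -0.1654  0.011 ]
 [ 0.7003 -0.2903  0.011 ]
 [ 0.6811 -0.1331  0.011 ]]
7.128141976764045
7.699809944708914
w 0.1559940941330642
centre L/2=.148 [ 0.59830093 -0.22372091] L/2=.1605 [ 0.61069643 -0.22210794]
```

The visible board measures about 296×156 mm in every view, and its long edges are at about 7.3°. The stated 321×206 would fit its bounding box if it were turned about 10° in its own frame. The centre is the same either way, so I'll align to the visible edges. Contact should come at TCP z ≈ 0.0576.

```bash
python3 -m crank '[[[-1,0,-0.001,0.06,0,0,-0.003],[-1,0,-0.001,0.13,0,0,-0.003],[-1,0,-0.001,0.2,0,0,-0.003],[-1,0,-0.001,0.25,0,0,-0.003],[-1,0,-0.001,0.28,0,0,-0.003]]]'; python3 -m crank '[[[-1,0,0,0,0,0,0],[-1,0,0,0.004,0,0,0],[-1,0,0,0.008,0,0,0],[-1,0,0,0.011,0,0,0],[-1,0,0,0.011,0,0,0]]]';  python3 - <<'E'
from h import *
go(.598,-.224,.0575,187.3)
E
```

```text
t: 7.8
tool_pos: [0.5967, -0.224, 0.0664]
orientation: [0.198, -3.133, -0.002]
force: [-0.9, 0.8, -2.5]
opening: 0.0098
gripper_force: 40.0
t: 8.43
tool_pos: [0.5976, -0.2246, 0.0628]
orientation: [-0.198, 3.135, -0.0]
force: [-0.1, 0.2, -3.3]
opening: 0.0096
gripper_force: 40.0
t 8.43 pos [ 0.5976 -0.2246  0.0628] yaw -172.78 open 0.0096 F [-0.1  0.2 -3.3]
shift [-0.001   0.0011  0.0106] mm [-0.5  0.5  5.3] turn [-0.      0.0001 -0.0008]
```

```bash
python3 -m crank '[[[-1,0,0,0.003,0,0,0],[-1,0,0,0.006,0,0,0],[-1,0,0,0.008,0,0,0],[-1,0,0,0.009,0,0,0],[-1,0,0,0.009,0,0,0]]]';  python3 -m crank '[[[-1,0,0,0.001,0,0,0],[-1,0,0,0.002,0,0,0],[-1,0,0,0.002,0,0,0],[-1,0,0,0.002,0,0,0],[-1,0,0,0.002,0,0,0]]]'
```

```text
t: 9.05
tool_pos: [0.5975, -0.2246, 0.0581]
orientation: [0.198, -3.135, -0.0]
force: [-0.8, 0.3, -3.2]
opening: 0.0091
gripper_force: 40.0
t: 9.68
tool_pos: [0.5976, -0.2247, 0.0576]
orientation: [-0.198, 3.135, -0.0]
force: [-2.5, 0.0, 3.9]
opening: 0.0097
gripper_force: 40.0
```

The feet are on the board: force z went from -3.2 to +3.9 N. I release and back off upwards.

```bash
python3 -m crank '[[[-0.7,0,0,0,0,0,0],[-0.5,0,0,0,0,0,0],[-0.2,0,0,0,0,0,0],[0,0,0,0,0,0,0],[0,0,0,0,0,0,0]]]' ; python3 -m crank '[[[0,0,0,-0.02,0,0,0],[0,0,0,-0.08,0,0,0],[0,0,0,-0.16,0,0,0],[0,0,0,-0.24,0,0,0],[0,0,0,-0.3,0,0,0]]]'; python3 - <<'E'
from h import *
go(.4,.2,.3,180)
s=read_state();im=read_camera('wrist');cv2.imwrite('pics/w4.png',im[:,:,::-1])
E
```

```text
t: 10.3
tool_pos: [0.5975, -0.2246, 0.0571]
orientation: [-0.198, 3.135, 0.0]
force: [0.0, 0.2, -0.4]
opening: 0.0453
gripper_force: 0.0
t: 10.92
tool_pos: [0.5981, -0.2249, 0.2105]
orientation: [-0.198, 3.133, -0.002]
force: [0.4, -0.2, -0.1]
opening: 0.0464
gripper_force: 0.0
t 10.93 pos [ 0.5981 -0.2249  0.2105] yaw -172.77 open 0.0464 F [ 0.4 -0.2 -0.1]
shift [ 0.2858  0.8926 -0.1812] mm [142.9 446.3 -90.6] turn [-0.0009  0.0016  0.0803]
```

View pics/w4.png

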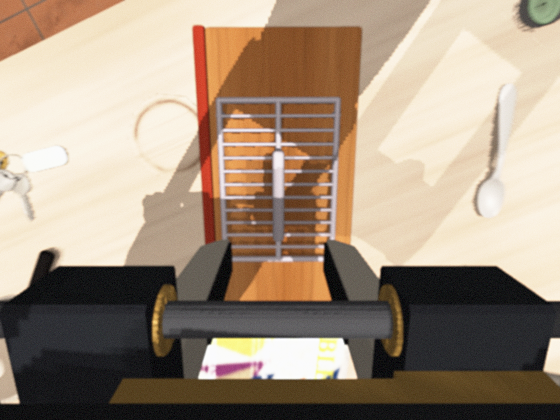

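The rack stands square on the board. Its near end is at row 98, against the board end at row 27, and it is centred between the board's edges. One numeric check, then I hand in.

```bash
python3 - <<'E'
from h import *
C=cam('wrist',read_state())
r=ray(C,[[218,99],[339,98],[222,261],[333,261]],.026);b=ray(C,[[194,27],[361,27]],.011)
print(r.round(4),b.round(4));print('rack centre',r.mean(0),'gap',np.linalg.norm((r[0]+r[1]-b[0]-b[1])[:2]/2))
d=r[2]+r[3]-r[0]-r[1];print('yaw',np.degrees(np.arctan2(d[1],d[0])),'len',np.linalg.norm(d)/2)
E
```

```text
[[ 0.5258 -0.2927  0.026 ]
 [ 0.5103 -0.1773  0.026 ]
 [ 0.6939 -0.2746  0.026 ]
 [ 0.6785 -0.1547  0.026 ]] [[ 0.4629 -0.3233  0.011 ]
 [ 0.4431 -0.1652  0.011 ]]
rack centre [ 0.60216451 -0.22482528  0.026     ] gap 0.0657680873286365
yaw 6.896958613812566 len 0.16937346578183302
```

The end gap is 66 mm against an ideal 63 mm, and the yaw matches the board to within about 0.5°, so it's good to hand in.

```bash
python3 -c "
from plant import *
print(close_job())"
```

```text
the job is handed in; nothing more can be done
None
```

The rack was turned straight, lifted out of the tin and set on its feet, centred to about 3 mm and lengthways on the near red-edged board, then released and handed in at about 11 s; that board measured about 296×156 mm rather than the stated 321×206, and the only other red-edged one was about 1.5 m away, out of reach.

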